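# Latch the kit case and hold it in the drilling corner

## Robot

A 6-joint arm with a two-finger parallel gripper is mounted at the origin on the work surface. World frame = base frame: x ahead of the robot, y to its left, z up, the work surface at z = 0. Lengths are in m, angles in rad, forces in N, time in s.
With the tool pointing down it reaches from about 0.25 to 0.725 m from the base axis. Payload 4 kg.
Tool frame: the origin (TCP) lies midway between the tips of the shut fingers; the grasp point (between the pads) lies 19 mm behind it; z points along the fingers, y is the line along which they close (so a half turn about z gives the same grasp; the last joint's range is limited). The gripper opens to 85 mm and grips with 20 to 120 N. Pads are 22 mm wide; open, the fingers measure 114 mm over their backs; the gripper's body (76 mm by 85 mm) begins 54 mm behind the grasp point. The pads swing forward as they close: fully open they stand 13 mm farther back than shut.
Start: joints at [1.307, 0.241, 0.005, 1.335, 0, 1.571], TCP at [0.13, 0.483, 0.231] pointing down, gripper open.
Joint ranges: [-2.72, 2.72], [-1.05, 1.87], [-1.09, 1.28], [-1.99, 2.15], [-1.42, 1.44], [-3.14, 3.14]. Speed limits (rad/s): [2.79, 2.79, 3.14, 3.14, 3.14, 3.14].

## Interface

Orientations are given as a unit quaternion [x, y, z, w].
In Python, from workcell import get_obs, camera, job_done, silhouettes gives the robot as it stands. The module is installed in compiled form; this text tells all that it offers.
- The arm moves only by the tool drive_tool, never from a script. Its argument "increments" is a list of rows, each a list of 3 entries, a list of its own where there are three numbers: the shift along the world's x, y, z in mm, then the turn, a rotation vector about the world's x, y, z in degrees, then the opening, from 0 (shut) to 1 (fully open). A call has 1 to 8 rows; each row shifts and turns the commanded pose from where the row before left it; what a row does not reach is not made up. A row lasts 1/12 s, in which the tool goes at most 41.7 mm and 7.16 degrees, less where a joint would pass 70% of its speed; a pose out of reach is approached as far as the arm can. A call is refused whole if a number of a shift passes 41.7 or a number of a turn 7.16, either way. A call with a gripper value outside its range is refused whole. The fingers move at their own pace and stop on an object; the grip force is fixed at half the most. Time passes only in rows, so rows that do not move let the fingers close. It gives the time, the measured TCP pose, the force, the opening and the grip force at its end, in the units of the state.
- get_obs(): the state, without advancing time (a new reading comes with each control period).
- camera(name): name is "scene" or "side" or "wrist"; returns a dict with "image" (420x560x3 uint8, red, green, blue), "K" (3x3 intrinsics, pixels), "view" (4x4, takes a point from world to camera coordinates). Camera axes: x right, y down, z forward; pixel columns grow to the right and rows downward; lengths in m; the calibration is good to about 2 mm. A picture is of the moment at which its call begins. There is no depth.
- job_done(): hands the job in; it is judged then, once.
Trained networks look in a picture, given as the dict that the camera call returned (one of the last four; its "shot" number tells which), for a name from the list of things; names that differ only in an ending like _2 or _b are one class to them, and where a whole thing is asked for, a point or a joint stands for the part that bears it (a point fixed in the world has none). Each returns a list of dicts, best first, with "conf" (0 to 1); they miss things now and then, are a little off and sometimes report something else, mostly with a low value. They report only what shows in the picture. A call takes as long as a camera call. They do not tell look-alikes from the thing itself.
- silhouettes(query, picture): "region" (420x560 bool, what is visible of it) and "bbox" ([left, top, right, bottom] in pixels, round what is visible of it).
The state is a dict: "clock": time; "joint_pos": joint angles; "joint_vel": joint speeds; "tau": joint torques, N m; "eef_pos": TCP position; "tool_rot": TCP orientation; "ft_force": force on the tool from outside, world axes, zero at the start; "ft_torque": the same for the moment, N m; "grip_width": finger opening in m; "grasp_force": force on a finger pad.
Only numpy, scipy, OpenCV 4.12 (cv2) and the standard library are available. Lean on these libraries where they do the work, as an engineer would, in place of code of your own. Each camera call takes 0.05 s, during which the arm holds its last target. There are 200 camera calls.

## Task

The small plywood kit case has to be held still in the corner of the fence and the stop block while a colleague drills its base board. First swing the hasp that stands up on its lid down over the staple on its front; then slide the case, hasp side away from the fence, until its base board lies square along the fence with its end against the stop block. Finish by holding it there with one firm diagonal push, about 15 N into the fence and 10 N down onto the bench; the program ends while still pushing, and the other things on the bench stay where they are.

Things in the scene. Friction and masses are not known exactly. Their poses are not given: they have to be found in the camera images.
- case: Loose plywood kit case, 0.56 to 0.88 kg. Base board 200 (case x) x 130 (y) x 15 mm; on its middle the closed box, 180 (x) x 64 (y) mm, top at 65 mm: a 33 mm ledge runs along front and back; grip the box across y. Origin: centre of underside, z up. Hasp and staple in the middle of the front (+y); the back (-y) edge goes to the fence, the +x end to the stop. Plastic sole, friction about 0.25.
- hasp (a joint): Steel hasp, plate 26 mm wide, 3 mm thick, reaching 44 mm from its hinge on the lid's upper front edge; its free edge has a lip 8 mm outwards; stiff (0.03 N m friction), stays where left. 0 rad: hanging down against the front, slot over the staple (closed). pi/2: level, out to case +y. pi: straight up. Above pi: leaning back over the lid. Starts at 2.5 to 3.6.
- hasp_hinge (a point): Point on the hasp's hinge axis (which runs along case x) at the middle of its width: 35 mm in front of the case's middle, 62 mm above its underside. Frame as the case's.
- hasp_tip (a point): Middle of the hasp's free edge, 44 mm from the hinge.
- press_corner (a point): Inner corner between front ledge and front of the box, mid length (case x 0, y +32 mm, 15 mm above the underside); fingertips set in it can push both down and to the fence. The closed hasp and the staple (loop standing 10 mm off the front, 26 to 42 mm high) are right here: push beside them or with one finger on either side.
- case_back (a point): Middle of the base board's back edge (case y -65 mm), 7.5 mm above the underside.
- case_end (a point): Middle of the base board's +x end (case x +100 mm), 7.5 mm above the underside.
- fence: Straight planed wooden batten screwed to the bench, 360 mm long (its x), 40 mm wide, 35 mm high. Origin: on the bench, at the middle of the face that the case goes against; that face looks to fence +y and the batten lies on its -y side. The case belongs on the +y side with its x along the fence's x.
- stop: Wooden stop block screwed to the bench at right angles to the fence, 40 mm (x) x 90 mm (y) x 35 mm high. Origin: on the bench, in the inner corner where the block's face meets the fence's face; the face looks to stop -x, and the block reaches 90 mm to +y. Same axes as the fence.
- table: The paper-covered bench top, at z = 0; origin at the middle of its top.
- jar: Bystander: small white screw-top jar, 60 mm across, 85 mm high; origin at the centre of its underside.
- tub: Bystander: white screw-top tub, 110 mm across, 110 mm high; origin at the centre of its underside.
- mallet: Bystander: rubber-headed hammer lying on the bench, about 0.3 m long; origin about its middle.
- knife: Bystander: filling knife (spatula) lying on the bench, about 0.25 m long; origin about its middle.
- brush: Bystander: paint brush lying on the bench, about 0.2 m long; origin about its middle.
- bottle: Bystander: white bottle, 60 mm across, 160 mm high; origin at the centre of its underside.
- panels: Bystander: two small coated sample panels lying one on the other, 150 x 120 mm, 12 mm high in all; origin at the centre of the underside.
Not all that is in view belongs to the job. There is more than one size of the case; the one meant has the size given above.

How it is judged:
By the outcome, as a careful person would: the job done as asked, in the order asked, and still so for the second after the job is handed in, while the arm keeps its last pose, push and grip.
It also fails if it takes over 72 s, if anything falls off the work surface, if the arm or the gripper's body presses on something with over 40 N, if the wrist force passes 120 N, or if a joint passes its speed limit or range.

## Working session

There is one attempt and no reset: what is moved stays moved. The work goes in short steps, Python scripts to look and compute and a tool call to move; the robot and the scene stay as the last step left them, time stands still between calls to the robot, and variables do not carry over. Pictures are saved under pics/ and viewed, at most 10 in all, crops included, and the job is handed in when it is done.

Besides the shell and the picture viewer there is one more tool, called by a JSON object that holds its "name" and its "arguments". drive_tool: Moves the arm, as the interface text tells. Its arguments: {"type":"object","properties":{"increments":{"type":"array"}},"required":["increments"]}

```bash
mkdir -p pics
cat > h.py <<'E'
import numpy as np, cv2
from workcell import *
def ray(p,u,v):
    K,V=np.array(p["K"]),np.array(p["view"]); d=np.linalg.inv(K)@[u,v,1]; R=V[:3,:3]; o=-R.T@V[:3,3]; return o,R.T@d
def atz(p,u,v,z):
    o,d=ray(p,u,v); return o+d*(z-o[2])/d[2]
def proj(p,X):
    X=np.atleast_2d(X); V=np.array(p["view"]); c=X@V[:3,:3].T+V[:3,3]; q=c@np.array(p["K"]).T; return q[:,:2]/q[:,2:]
def save(p,n,im=None): cv2.imwrite("pics/"+n,cv2.cvtColor(p["image"] if im is None else im,cv2.COLOR_RGB2BGR))
E
python3 - <<'E'
from h import *
a=camera("scene");b=camera("side")
save(a,"s1.png");save(b,"d1.png")
for n,p in(("scene",a),("side",b)):
    V=np.array(p["view"]);print(n,"cam at",-V[:3,:3].T@V[:3,3])
    for q in["case","hasp","fence","stop","jar","tub","mallet","knife","brush","bottle","panels"]:
        print(q,[(round(r["conf"],2),list(map(int,r["bbox"]))) for r in silhouettes(q,p)][:4])
E
```

```text
scene cam at [1.31490244 0.76807309 0.80369186]
case [(0.83, [254, 203, 325, 258]), (0.57, [439, 244, 512, 301])]
hasp [(0.62, [298, 213, 310, 220]), (0.24, [325, 248, 422, 297])]
fence [(0.72, [165, 170, 262, 216])]
stop [(0.38, [282, 243, 323, 304]), (0.24, [297, 213, 310, 224]), (0.17, [191, 150, 236, 175])]
jar [(0.91, [228, 238, 251, 270])]
tub []
mallet [(0.57, [326, 247, 417, 294])]
knife [(0.77, [348, 220, 443, 241])]
brush [(0.85, [126, 189, 181, 197]), (0.4, [169, 135, 188, 177])]
bottle [(0.97, [167, 135, 189, 175])]
panels [(0.92, [193, 149, 235, 173]), (0.61, [129, 188, 177, 200])]
side cam at [-0.04752156 -0.92439682  1.46761419]
case [(0.88, [248, 175, 306, 223]), (0.77, [170, 126, 197, 159])]
hasp []
fence [(0.76, [272, 244, 373, 287]), (0.72, [363, 279, 420, 298])]
stop [(0.54, [348, 224, 370, 249]), (0.29, [273, 245, 372, 290])]
jar [(0.68, [322, 166, 333, 192])]
tub [(0.88, [276, 136, 307, 173]), (0.54, [349, 227, 367, 249])]
mallet [(0.94, [223, 134, 274, 180])]
knife [(0.7, [164, 170, 226, 201])]
brush [(0.69, [363, 282, 421, 297])]
bottle [(0.72, [349, 291, 371, 327])]
panels [(0.63, [248, 176, 310, 222]), (0.6, [285, 306, 340, 367])]
```

Run:
```python
import cv2
a=cv2.imread("pics/s1.png")[110:330,100:530];b=cv2.imread("pics/d1.png")[100:390,130:450]
cv2.imwrite("pics/s1c.png",cv2.resize(a,None,fx=1.86,fy=1.86,interpolation=2))
cv2.imwrite("pics/d1c.png",cv2.resize(b,None,fx=2,fy=2,interpolation=2))
```

```text
(no output)
```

View pics/s1c.png

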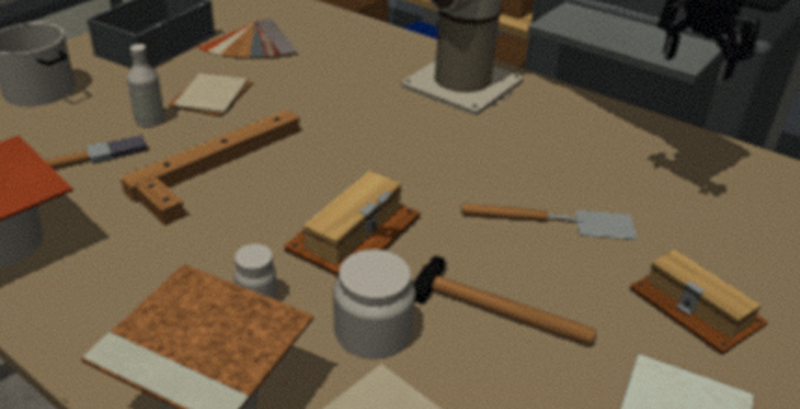

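View pics/d1c.png

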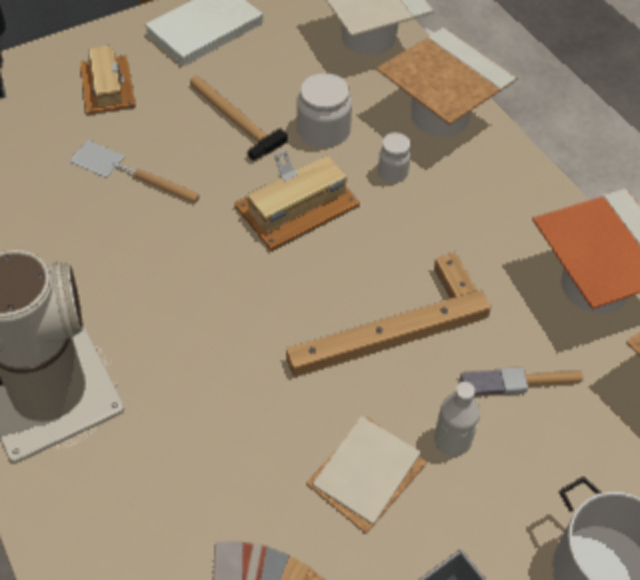

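The scene picture shows two cases: the bigger at about (290,232) with its hasp standing up, and a smaller one at (475,275). In the side picture they are at (278,198) and (183,143). The fence and stop are at (322,266) and (359,238), the tub and jar are behind the case, and the mallet head is near it. Now I'll fit poses and check the sizes.

```bash
cat >> h.py <<'E'
def boxpts(x0,x1,y0,y1,z0,z1): return np.array([[x,y,z] for x in(x0,x1) for y in(y0,y1) for z in(z0,z1)],float)
CASE=[boxpts(-.1,.1,-.065,.065,0,.015),boxpts(-.09,.09,-.032,.032,.015,.065)]
FENCE=[boxpts(-.18,.18,-.04,0,0,.035)]
STOP=[boxpts(0,.04,0,.09,0,.035)]
def place(P,s): 
    c,k=np.cos(s[2]),np.sin(s[2]); return P@np.array([[c,k,0],[-k,c,0],[0,0,1]])+[s[0],s[1],0]
def mask(p,parts,s):
    m=np.zeros((1680,2240),np.uint8)
    for P in parts:
        h=cv2.convexHull(proj(p,place(P,s)).astype(np.float32)); cv2.fillConvexPoly(m,np.round(h*4*16+32).astype(np.int32),1,shift=4)
    return cv2.resize(m.astype(np.float32),(560,420),interpolation=cv2.INTER_AREA)
def fit(obs,parts,s0):
    from scipy.optimize import minimize
    def cost(s):
        t=0
        for p,r,v in obs:
            m=mask(p,parts,s)*v; t+=1-np.minimum(m,r).sum()/np.maximum(m,r).sum()
        return t
    best=None
    for da in(-.2,0,.2):
        q=minimize(cost,np.array(s0)+[0,0,da],method="Nelder-Mead",options=dict(initial_simplex=np.array(s0)+[0,0,da]+np.array([[0,0,0],[.02,0,0],[0,.02,0],[0,0,.15]]),xatol=1e-4,fatol=1e-5))
        if best is None or q.fun<best.fun: best=q
    return best
E
python3 - <<'E'
from h import *
a=camera("scene");b=camera("side")
def pick(p,q,u,v):
    for r in silhouettes(q,p):
        l,t,R,B=r["bbox"]
        if l<u<R and t<v<B: return r["region"].astype(np.float32)
ca,cb=pick(a,"case",290,232),pick(b,"case",278,198)
va=np.ones((420,560));
for q in("tub","jar","mallet"):
    for r in silhouettes(q,a):
        if r["conf"]>.5: va[r["region"]]=0
va[243:304,285:330]=0   # tub
one=np.ones((420,560))
g=atz(b,278,200,.03);print("guess",g)
ca2=ca*va
for nm,o in(("side",[(b,cb,one)]),("scene",[(a,ca2,va)]),("both",[(a,ca2,va),(b,cb,one)])):
    q=fit(o,CASE,[g[0],g[1],.25]);print("case",nm,q.x.round(4),round(q.fun,3))
fb=pick(b,"fence",322,266);g=atz(b,322,262,.02)
q=fit([(b,fb,one)],FENCE,[g[0],g[1],.25]);print("fence side",q.x.round(4),round(q.fun,3))
fa=pick(a,"fence",215,190)
q=fit([(a,fa,one)],FENCE,[g[0],g[1],.25]);print("fence scene",q.x.round(4),round(q.fun,3))
sb=pick(b,"stop",359,238);g=atz(b,362,245,.02)
q=fit([(b,sb,one)],STOP,[g[0],g[1],.25]);print("stop",q.x.round(4),round(q.fun,3))
for n,p,z in(("jar",b,.08),("tub",b,.1),("mallet",b,.02),("knife",b,.01)):
    r=silhouettes(n,p)[0];l,t,R,B=r["bbox"];print(n,[atz(p,*c,z)[:2].round(3) for c in((l,t),(R,t),(R,B),(l,B))])
r=pick(b,"case",183,143)
for n,m in(("big",cb),("small",r)):
    print(n,[atz(b,*c,.0)[:2].round(3).tolist() for c in cv2.boxPoints(cv2.minAreaRect(np.argwhere(m>0)[:,::-1].astype(np.float32)))])
E
```

```text
guess [0.54322597 0.14176507 0.03      ]
case side [0.5487 0.1532 0.087 ] 0.077
case scene [0.5466 0.1498 0.0921] 0.034
case both [0.5472 0.151  0.0882] 0.125
fence side [ 0.5481 -0.1616 -0.1716] 0.054
fence scene [ 0.543  -0.1642 -0.1707] 0.175
stop [ 0.68   -0.1704 -0.2689] 0.32
jar [array([0.753, 0.17 ]), array([0.78 , 0.156]), array([0.712, 0.05 ]), array([0.686, 0.065])]
tub [array([0.671, 0.387]), array([0.778, 0.328]), array([0.665, 0.141]), array([0.566, 0.197])]
mallet [array([0.526, 0.568]), array([0.707, 0.468]), array([0.583, 0.242]), array([0.417, 0.334])]
knife [array([0.228, 0.506]), array([0.446, 0.386]), array([0.384, 0.254]), array([0.176, 0.369])]
big [[0.451, 0.258], [0.685, 0.288], [0.656, 0.096], [0.436, 0.075]]
small [[0.343, 0.772], [0.446, 0.746], [0.387, 0.548], [0.29, 0.574]]
```

{"name": "drive_tool", "arguments": {"increments": [[[28,-26,6],[0,0,0],1],[[28,-26,6],[0,0,0],1],[[28,-26,6],[0,0,0],1],[[28,-26,6],[0,0,0],1],[[28,-26,6],[0,0,0],0],[[28,-26,6],[0,0,0],0],[[28,-26,6],[0,0,0],0],[[28,-26,6],[0,0,0],0]]}}

```text
clock: 2.62
eef_pos: [0.3554, 0.2732, 0.2799]
tool_rot: [0.131, 0.991, 0.0, 0.0]
ft_force: [1.0, 0.7, 0.9]
grip_width: 0.0388
grasp_force: 0.0
```

{"name": "drive_tool", "arguments": {"increments": [[[28,-26,6],[0,0,0],0],[[28,-26,6],[0,0,0],0],[[28,-26,6],[0,0,0],0],[[28,-26,6],[0,0,0],0],[[20,-10,0],[0,0,0],0],[[0,0,0],[0,0,0],0]]}}

```text
clock: 3.12
eef_pos: [0.4899, 0.158, 0.303]
tool_rot: [0.134, 0.991, -0.0, 0.001]
ft_force: [-0.1, -0.5, -0.3]
grip_width: 0.0003
grasp_force: 0.0
```

Run:
```python
from h import *
o=get_obs();print({k:np.round(o[k],3).tolist() for k in o})
w=camera("wrist");save(w,"w1.png");V=np.array(w["view"]);print(V.round(3),-V[:3,:3].T@V[:3,3])
for q in("case","hasp","fence","stop","hasp_tip","mallet","jar","tub"): print(q,[(round(r["conf"],2),list(map(int,r["bbox"]))) for r in silhouettes(q,w)][:3])
```

```text
{'clock': 3.117, 'joint_pos': [0.313, 0.251, 0.204, 1.522, -0.001, 0.582], 'joint_vel': [0.06, -0.032, -0.064, 0.024, 0.037, 0.039], 'tau': [-1.155, -39.224, 26.421, 0.166, -0.181, -0.216], 'eef_pos': [0.49, 0.158, 0.303], 'tool_rot': [0.134, 0.991, -0.0, 0.001], 'ft_force': [-0.063, -0.516, -0.254], 'ft_torque': [0.036, 0.011, -0.001], 'grasp_force': 0.0, 'grip_width': 0.0}
[[ 0.265  0.964 -0.    -0.283]
 [ 0.92  -0.253  0.298 -0.471]
 [ 0.287 -0.079 -0.955  0.319]
 [ 0.     0.     0.     1.   ]] [0.41702151 0.17856551 0.44444983]
case [(0.59, [215, 127, 340, 273])]
hasp [(0.57, [304, 200, 332, 225])]
fence [(0.75, [19, 142, 119, 358])]
stop [(0.82, [105, 322, 150, 346])]
hasp_tip [(0.9, [305, 202, 334, 229])]
mallet [(0.56, [375, 109, 560, 225]), (0.44, [322, 4, 404, 84])]
jar []
tub [(0.93, [362, 237, 466, 331]), (0.75, [219, 130, 345, 273])]
```

View pics/w1.png

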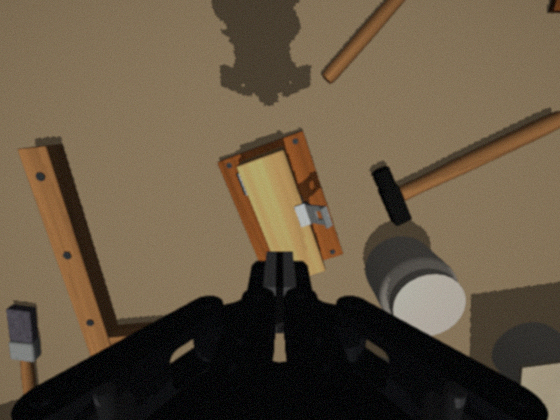

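The wrist picture shows the case at (280,200) with its hasp at (315,213) on the side away from the fence. The fence is at (70,250) with the stop at (130,333), and the mallet head is at (391,195). I'll refine the poses with this view.

Run:
```python
from h import *
w=camera("wrist");b=camera("side");a=camera("scene")
for s in([.5472,.151,.0882],[.5487,.1532,.087],[.5466,.1498,.0921]):
    print(proj(w,place(np.array([[-.1,-.065,.015],[-.1,.065,.015],[.1,.065,.015]]),s)).round(1).tolist())
A,B,C=[atz(w,*c,.015)[:2] for c in((219,162),(303,130),(342,253))]
print("corners",A,B,C,np.linalg.norm(B-A),np.linalg.norm(C-B),"yaw",np.arctan2(*(C-B)[::-1]),"ctr",(A+C)/2)
r=[r for r in silhouettes("case",w) if r["bbox"][0]>190 and r["bbox"][2]<360][0]["region"].astype(np.float32)
v=np.ones((420,560));v[245:]=0
v[200:232,292:340]=0
q=fit([(w,r*v,v)],CASE,[.547,.151,.09]);print("case wrist",q.x.round(4),q.fun)
# fence: top-edge corners
F=[atz(w,*c,.035)[:2] for c in((19,152),(47,146))];print("fence end",F,np.linalg.norm(F[0]-F[1]))
for s in([.5481,-.1616,-.1716],[.543,-.1642,-.1707]): print(proj(w,place(np.array([[-.18,0,.035],[-.18,-.04,.035],[.1,0,.035]]),s)).round(1).tolist())
r=silhouettes("fence",w)[0]["region"]*1.; v=np.ones((420,560));v[300:]=0
q=fit([(w,r*v,v)],FENCE,[.546,-.162,-.17]);print("fence wrist",q.x.round(4),q.fun)
# hasp tip by triangulation wrist+scene
def cen(p,q,u,v_):
    for r in silhouettes(q,p):
        l,t,R,Bm=r["bbox"]
        if l-9<u<R+9 and t-9<v_<Bm+9: return np.argwhere(r["region"]).mean(0)[::-1]+.5
for q in("hasp",):
    ps=[(w,cen(w,q,315,213)),(a,cen(a,q,304,217))]
    M=0;y=0
    for p,c in ps:
        o,d=ray(p,*c);d/=np.linalg.norm(d);P=np.eye(3)-np.outer(d,d);M=M+P;y=y+P@o
    print(q,ps[0][1],ps[1][1],np.linalg.solve(M,y))
for nm,p in(("side",b),("scene",a)):
    im=p["image"]; u,v=((320,300),(360,250)) if nm=="side" else ((165,150),(300,250))
def crop(p,x0,y0,x1,y1,f): return cv2.resize(p["image"][y0:y1,x0:x1],None,fx=f,fy=f,interpolation=2)
c1=crop(b,240,165,380,295,5.0);c2=crop(a,155,165,335,262,4);
c1=c1[:, :]; save(a,"sc.png",c2); save(b,"sd.png",cv2.resize(c1,(640,594)))
```

```text
[[216.2, 164.6], [302.4, 132.5], [343.2, 255.9]]
[[218.0, 165.2], [304.2, 133.2], [344.7, 256.5]]
[[215.1, 164.7], [301.1, 132.3], [342.6, 255.5]]
corners [0.45075887 0.08250964] [0.43879635 0.20860693] [0.63569501 0.22367816] 0.1266634394463785 0.1974746242584697 yaw 0.0763941410922647 ctr [0.54322694 0.1530939 ]
case wrist [0.5492 0.1486 0.0785] 0.022863562157531492
fence end [array([ 0.36666759, -0.16871214]), array([ 0.36920843, -0.12850647])] 0.040285878227679324
[[46.0, 147.6], [16.9, 150.3], [101.1, 323.1]]
[[42.2, 144.4], [13.1, 147.1], [98.3, 320.9]]
fence wrist [ 0.5477 -0.1627 -0.1687] 0.032334113124059316
hasp [316.36893204 218.57281553] [304.00877193 220.30701754] [0.54496675 0.19643152 0.08070218]
```

View pics/sd.png

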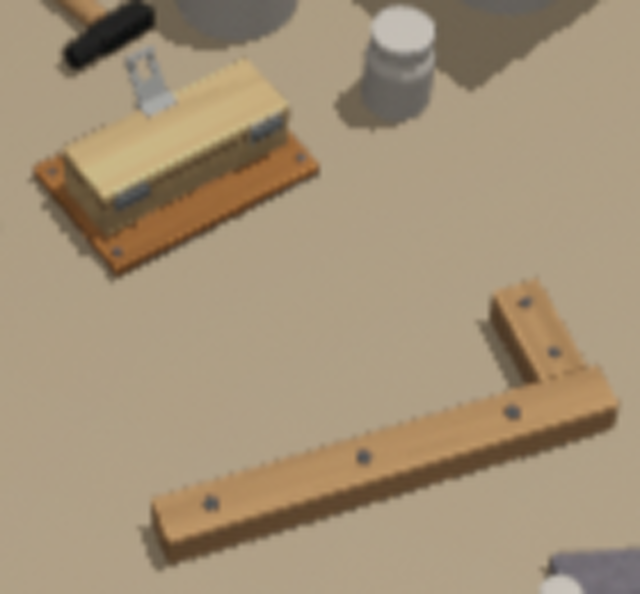

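View pics/sc.png

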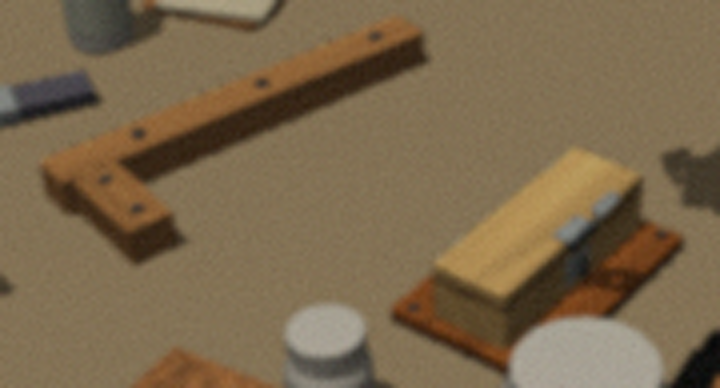

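Run:
```python
from h import *
b=camera("side");a=camera("scene");w=camera("wrist")
s=[.548,.151,.083];f=np.array([.5472,-.1625,-.170])
for n in np.arange(2.4,3.7,.2):
    P=place(np.array([[0,.035+.044*np.sin(n),.062-.044*np.cos(n)],[0,.035,.062]]),s)
    print(round(n,1),"side",proj(b,P).round(1).tolist(),"scene",proj(a,P).round(1).tolist(),"wrist",proj(w,P).round(1).tolist())
e=np.array([np.cos(f[2]),np.sin(f[2])]);n=np.array([-e[1],e[0]])
for nm,p,cs in(("side",b,((355.9,248.1),(347.6,230.2))),("scene",a,((185,208),(198.5,218.5))),("wrist",w,((107,323),))):
    for c in cs:
        X=atz(p,*c,.035)[:2]-f[:2];print(nm,"fence frame",(X@e).round(4),(X@n).round(4))
```

```text
2.4 side [[268.3, 175.7], [272.7, 186.4]] scene [[309.5, 218.5], [300.4, 224.0]] wrist [[333.9, 215.1], [308.4, 214.7]]
2.6 side [[269.3, 175.9], [272.7, 186.4]] scene [[307.4, 216.2], [300.4, 224.0]] wrist [[329.1, 218.4], [308.4, 214.7]]
2.8 side [[270.4, 176.5], [272.7, 186.4]] scene [[305.1, 214.1], [300.4, 224.0]] wrist [[323.3, 221.5], [308.4, 214.7]]
3.0 side [[271.7, 177.5], [272.7, 186.4]] scene [[302.6, 212.5], [300.4, 224.0]] wrist [[316.7, 224.4], [308.4, 214.7]]
3.2 side [[273.0, 178.9], [272.7, 186.4]] scene [[300.0, 211.3], [300.4, 224.0]] wrist [[309.8, 226.8], [308.4, 214.7]]
3.4 side [[274.3, 180.6], [272.7, 186.4]] scene [[297.4, 210.7], [300.4, 224.0]] wrist [[302.8, 228.7], [308.4, 214.7]]
3.6 side [[275.6, 182.5], [272.7, 186.4]] scene [[295.0, 210.6], [300.4, 224.0]] wrist [[296.2, 229.9], [308.4, 214.7]]
side fence frame 0.1254 0.0007
side fence frame 0.1303 0.0808
scene fence frame 0.1379 0.0205
scene fence frame 0.1341 0.0962
wrist fence frame 0.1014 0.0095
```

Run:
```python
from h import *
b=camera("side");a=camera("scene");w=camera("wrist")
t=np.linspace(0,2*np.pi,24,endpoint=False)
def cyl(r,h): return [np.array([[r*np.cos(k),r*np.sin(k),z] for k in t for z in(0,h)])]
S=np.array([.548,.151]);e=np.array([np.cos(.083),np.sin(.083)]);n=np.array([-e[1],e[0]])
for q,r,h,g in(("tub",.055,.11,(.65,.27)),("jar",.03,.085,(.73,.12))):
    for nm,p in(("side",b),("wrist",w)):
        R=silhouettes(q,p)
        if R:
            f=fit([(p,R[0]["region"]*1.,np.ones((420,560)))],cyl(r,h),[*g,0]);X=f.x[:2]-S
            print(q,nm,f.x[:2].round(3),round(f.fun,2),"in case frame",(X@e).round(3),(X@n).round(3))
def tcp(x,y): return (S+e*x+n*y).round(4)
for y in(.0,.010,.040,.058,.078): print(y,tcp(0,y))
```

```text
tub side [0.698 0.312] 0.14 in case frame 0.163 0.148
tub wrist [0.688 0.299] 0.18 in case frame 0.152 0.136
jar side [0.756 0.137] 0.14 in case frame 0.206 -0.031
jar wrist [0.73 0.12] 1.0 in case frame 0.179 -0.046
0.0 [0.548 0.151]
0.01 [0.5472 0.161 ]
0.04 [0.5447 0.1909]
0.058 [0.5432 0.2088]
0.078 [0.5415 0.2287]
```

{"name": "drive_tool", "arguments": {"increments": [[[9.5,0.5,-30],[0,0,3.3],0],[[9.5,0.5,-30],[0,0,3.3],0],[[9.5,0.5,-30],[0,0,3.3],0],[[9.5,0.5,-30],[0,0,3.3],0],[[9.5,0.5,-30],[0,0,3.3],0],[[9.5,0.5,-30],[0,0,3.3],0],[[0,0,-18],[0,0,0],0],[[0,0,-18],[0,0,0],0]]}}

```text
clock: 5.08
eef_pos: [0.543, 0.1634, 0.0851]
tool_rot: [-0.041, 0.999, -0.0, -0.001]
ft_force: [-0.3, 0.3, -0.0]
grip_width: 0.0002
grasp_force: 0.0
```

{"name": "drive_tool", "arguments": {"increments": [[[0,0,0],[0,0,0],0],[[0,0,0],[0,0,0],0]]}}

```text
clock: 5.25
eef_pos: [0.5425, 0.1634, 0.0864]
tool_rot: [-0.041, 0.999, -0.0, -0.001]
ft_force: [0.1, -0.2, 0.2]
grip_width: -0.0001
grasp_force: 0.0
```

{"name": "drive_tool", "arguments": {"increments": [[[3,8,0],[0,0,0],0],[[0,8,0],[0,0,0],0],[[-0.5,8,0],[0,0,0],0],[[-0.5,8,0],[0,0,0],0],[[-0.5,8,0],[0,0,0],0],[[-0.5,6,0],[0,0,0],0],[[0,0,0],[0,0,0],0]]}}

```text
clock: 5.83
eef_pos: [0.544, 0.2114, 0.0873]
tool_rot: [-0.042, 0.999, 0.0, -0.0]
ft_force: [0.5, 1.1, 0.6]
grip_width: -0.0001
grasp_force: 0.0
```

{"name": "drive_tool", "arguments": {"increments": [[[0,0,-8],[0,0,0],0],[[0,0,-8],[0,0,0],0],[[0,0,-8],[0,0,0],0],[[0,0,-8],[0,0,0],0],[[0,0,-8],[0,0,0],0],[[0,0,-6],[0,0,0],0],[[0,0,0],[0,0,0],0]]}}

```text
clock: 6.42
eef_pos: [0.5431, 0.2091, 0.0392]
tool_rot: [-0.041, 0.999, -0.0, -0.002]
ft_force: [0.4, 0.4, 0.0]
grip_width: 0.0001
grasp_force: 0.0
```

Run:
```python
from h import *
b=camera("side");a=camera("scene");w=camera("wrist")
c=lambda p,x0,y0,x1,y1:cv2.resize(p["image"][y0:y1,x0:x1],(390,300),interpolation=2)
save(a,"h1.png",np.vstack([np.hstack([c(a,250,170,380,270),c(b,230,130,360,230)]),np.hstack([c(w,180,100,440,300),c(w,0,0,560,420)])]))
```

```text
(no output)
```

View pics/h1.png

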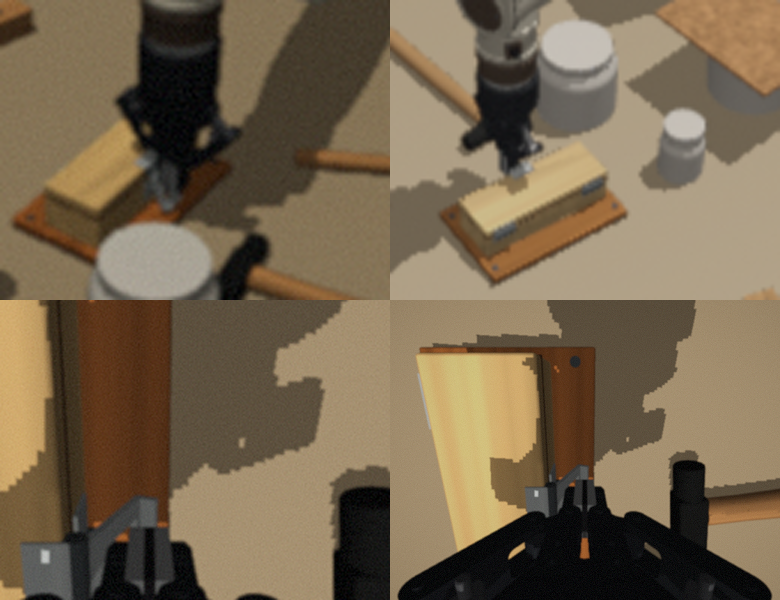

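{"name": "drive_tool", "arguments": {"increments": [[[0,0,20],[0,0,0],0],[[0,0,20],[0,0,0],0],[[-1,15,0],[0,0,0],0],[[-1,15,0],[0,0,0],0],[[0,0,-20],[0,0,0],0],[[0,0,-20],[0,0,0],0],[[0,0,-17],[0,0,0],0],[[0,0,0],[0,0,0],0]]}}

```text
clock: 7.23
eef_pos: [0.5385, 0.2394, 0.0195]
tool_rot: [-0.042, 0.999, -0.002, -0.004]
ft_force: [-1.0, -0.1, -0.1]
grip_width: 0.0
grasp_force: 0.0
```

{"name": "drive_tool", "arguments": {"increments": [[[0.4,-5,0],[0,0,0],0],[[0.4,-5,0],[0,0,0],0],[[0.4,-5,0],[0,0,0],0],[[0.4,-5,0],[0,0,0],0],[[0,0,0],[0,0,0],0]]}}

```text
clock: 7.65
eef_pos: [0.5448, 0.2187, 0.0254]
tool_rot: [-0.04, 0.999, 0.0, 0.001]
ft_force: [0.2, -0.1, 1.0]
grip_width: 0.0001
grasp_force: 0.0
```

{"name": "drive_tool", "arguments": {"increments": [[[0,-3,-5],[0,0,0],0],[[0,-3,0],[0,0,0],0],[[0,-3,0],[0,0,0],0],[[0,0,0],[0,0,0],0]]}}

```text
clock: 7.98
eef_pos: [0.5442, 0.2105, 0.0195]
tool_rot: [-0.041, 0.999, 0.0, 0.0]
ft_force: [0.5, 1.6, 0.3]
grip_width: 0.0002
grasp_force: 0.8
```

{"name": "drive_tool", "arguments": {"increments": [[[0,-2,0],[0,0,0],0],[[0,-2,0],[0,0,0],0],[[0,0,0],[0,0,0],0]]}}

```text
clock: 8.23
eef_pos: [0.5441, 0.2067, 0.0195]
tool_rot: [-0.041, 0.999, 0.0, 0.0]
ft_force: [0.7, 3.4, 0.8]
grip_width: 0.0005
grasp_force: 1.3
```

{"name": "drive_tool", "arguments": {"increments": [[[0,-1,0],[0,0,0],0],[[0,-1,0],[0,0,0],0],[[0,0,0],[0,0,0],0]]}}

```text
clock: 8.48
eef_pos: [0.5441, 0.2047, 0.0195]
tool_rot: [-0.041, 0.999, 0.0, 0.0]
ft_force: [-0.3, 3.4, 2.2]
grip_width: -0.0001
grasp_force: 1.6
```

{"name": "drive_tool", "arguments": {"increments": [[[0,-1,0],[0,0,0],0],[[0,-1,0],[0,0,0],0],[[0,0,0],[0,0,0],0]]}}

```text
clock: 8.73
eef_pos: [0.5441, 0.2026, 0.0194]
tool_rot: [-0.041, 0.999, -0.0, 0.0]
ft_force: [-1.0, 3.3, 2.8]
grip_width: 0.0002
grasp_force: 1.8
```

{"name": "drive_tool", "arguments": {"increments": [[[0,10,0],[0,0,0],0],[[0,15,0],[0,0,0],0],[[0,0,35],[0,0,0],0],[[0,0,40],[0,0,0],0],[[-36,0,18],[0,0,0],0],[[-36,0,18],[0,0,0],0],[[-36,0,18],[0,0,0],0],[[0,0,0],[0,0,0],0]]}}

```text
clock: 9.4
eef_pos: [0.4311, 0.2282, 0.1511]
tool_rot: [-0.042, 0.999, -0.0, -0.001]
ft_force: [-1.0, -1.2, -0.7]
grip_width: 0.0
grasp_force: 0.0
```

Run:
```python
from h import *
b=camera("side");a=camera("scene");w=camera("wrist")
c=lambda p,x0,y0,x1,y1:cv2.resize(p["image"][y0:y1,x0:x1],(390,300),interpolation=2)
save(a,"h2.png",np.vstack([np.hstack([c(a,255,190,333,250),c(b,230,150,334,230)]),np.hstack([c(w,100,100,490,400),c(w,0,0,560,420)])]))
g=lambda p,u,v:[r["region"]*1. for r in silhouettes("case",p) if r["bbox"][0]<u<r["bbox"][2] and r["bbox"][1]<v<r["bbox"][3]][0]
try:
    f=fit([(b,g(b,278,198),np.ones((420,560)))],CASE,[.548,.147,.08]);print("side",f.x.round(4),f.fun)
except Exception as x: print(x)
try:
    v=np.ones((420,560));v[243:304,285:330]=0;r=g(a,285,225)
    f=fit([(a,r*v,v)],CASE,[.548,.147,.08]);print("scene",f.x.round(4),f.fun)
except Exception as x: print(x)
for n in(0,.2,.4,.8): print(n,[proj(p,place(np.array([[0,.035+.044*np.sin(n),.062-.044*np.cos(n)]]),[.548,.146,.083])).round(1).tolist() for p in(a,w)])
print([(r["conf"],r["bbox"]) for r in silhouettes("hasp",w)+silhouettes("hasp",a)])
```

```text
side [0.5493 0.1444 0.0838] 0.046251762919032324
scene [0.5444 0.1416 0.1088] 0.04976331015136459
0 [[[298.7, 235.1]], [[224.4, 297.3]]]
0.2 [[[301.2, 235.9]], [[232.6, 297.8]]]
0.4 [[[303.6, 236.3]], [[240.4, 299.2]]]
0.8 [[[307.9, 235.5]], [[253.6, 305.0]]]
[(0.69, [222.3, 286.6, 238.4, 300.0])]
```

View pics/h2.png

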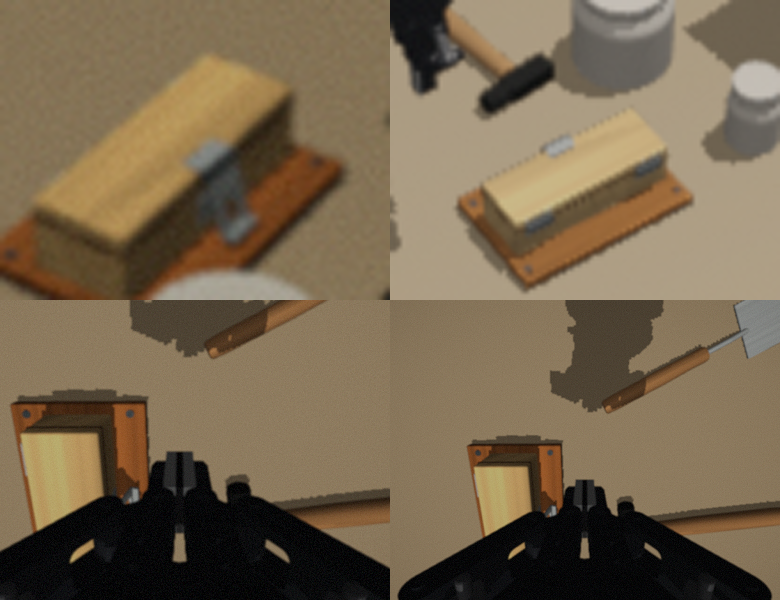

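Scene crop (240,225) shows the hasp hanging down the front with its lip near the ledge. The case was nudged about 7 mm towards the fence. Next I'll grip the box beside the hasp.

{"name": "drive_tool", "arguments": {"increments": [[[15,-18,0],[0,0,0],1],[[15,-18,0],[0,0,0],1],[[15,-18,0],[0,0,0],1],[[15,-18,0],[0,0,0],1],[[15,-16,0],[0,0,0],1],[[0,0,0],[0,0,0],1],[[0,0,0],[0,0,0],1]]}}

```text
clock: 10.33
eef_pos: [0.5118, 0.1385, 0.1471]
tool_rot: [-0.039, 0.999, -0.0, -0.001]
ft_force: [-0.4, 0.4, 1.2]
grip_width: 0.0833
grasp_force: 0.0
```

Run:
```python
from h import *
o=get_obs();print(o["eef_pos"],o["tool_rot"],o["grip_width"])
w=camera("wrist");b=camera("side")
for p,nm in((w,"w"),(b,"b")):
    R=[r for r in silhouettes("case",p)][:2];print(nm,[(r["conf"],r["bbox"]) for r in R])
# board far(-x) edge & box lid edges in the wrist: colour segmentation of lid
im=cv2.cvtColor(w["image"],cv2.COLOR_RGB2HSV)
save(w,"g1.png")
```

```text
[0.5117624  0.13852666 0.14713805] [-3.93304905e-02  9.99225883e-01 -1.20723314e-04 -8.56441200e-04] 0.08329193435750326
w [(0.82, [203.9, 128.6, 348.9, 350.5])]
b [(0.89, [250.1, 180.5, 306.5, 228.0]), (0.56, [170.0, 124.9, 196.5, 157.8])]
```

View pics/g1.png

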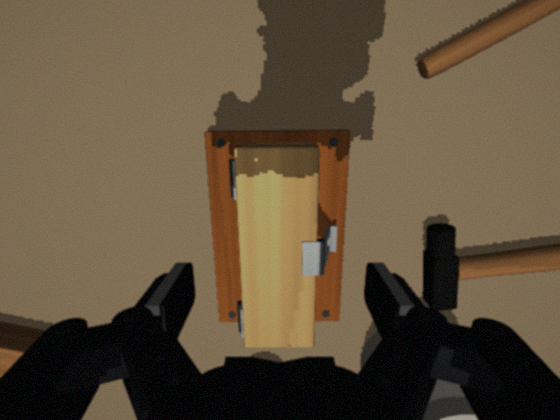

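Run:
```python
from h import *
w=camera("wrist")
c=[atz(w,*q,.015)[:2] for q in((206.5,131),(350,131),(340,321),(219,321))]
print(np.round(c,4),[np.linalg.norm(c[i]-c[i-1]).round(3) for i in range(4)])
ctr=np.mean(c,0);d=c[3]-c[0]+c[2]-c[1];yaw=np.arctan2(d[1],d[0]);print("ctr",ctr,yaw)
s=[*ctr,yaw]
l=[atz(w,*q,.065)[:2] for q in((237,147),(320,147),(314,347),(245,347))];print("lid ctr",np.mean(l,0),[np.linalg.norm(l[i]-l[i-1]).round(3) for i in range(4)])
for n in(0,.1,.2,.3):
    t=np.array([.035+.044*np.sin(n),.062-.044*np.cos(n)]);u=np.array([np.cos(n),np.sin(n)])
    print(n,proj(w,place(np.array([[x,*(t+u*k)] for x in(-.013,.013) for k in(0,.01)]),s)).round(1).tolist())
```

```text
[[0.4527 0.0713]
 [0.4422 0.1976]
 [0.6395 0.2171]
 [0.6503 0.0872]] [np.float64(0.198), np.float64(0.127), np.float64(0.198), np.float64(0.13)]
ctr [0.54617874 0.14330341] 0.0892646574347794
lid ctr [0.54557803 0.14339006] [np.float64(0.179), np.float64(0.061), np.float64(0.179), np.float64(0.063)]
0 [[315.4, 223.8], [325.8, 223.7], [314.6, 248.7], [324.8, 248.6]]
0.1 [[320.0, 223.8], [330.6, 224.1], [319.1, 248.7], [329.4, 249.1]]
0.2 [[324.7, 224.0], [335.3, 224.7], [323.6, 249.0], [334.0, 249.8]]
0.3 [[329.3, 224.4], [339.9, 225.4], [328.2, 249.4], [338.5, 250.7]]
```

The lip appears at x 327–338 in this picture. The model puts it at 315–326 when closed, so the hasp is still about 0.2 rad open. I think the fingertip rode on top of the lip, so I'll push it again lower down.

{"name": "drive_tool", "arguments": {"increments": [[[7,20,0],[0,0,0],0],[[7,20,0],[0,0,0],0],[[7,20,0],[0,0,0],0],[[7,20,0],[0,0,0],0],[[0,4,-30],[0,0,0],0],[[0,0,-35],[0,0,0],0],[[0,0,-35],[0,0,0],0],[[0,0,-20],[0,0,0],0]]}}

```text
clock: 11.25
eef_pos: [0.5361, 0.2239, 0.0247]
tool_rot: [-0.042, 0.999, -0.001, -0.002]
ft_force: [-1.1, -1.1, -0.5]
grip_width: 0.0002
grasp_force: 0.0
```

{"name": "drive_tool", "arguments": {"increments": [[[0,0,0],[0,0,0],0],[[0,0,0],[0,0,0],0]]}}

```text
clock: 11.42
eef_pos: [0.5376, 0.2239, 0.0274]
tool_rot: [-0.041, 0.999, -0.001, -0.001]
ft_force: [0.8, 0.4, 0.3]
grip_width: -0.0002
grasp_force: 0.0
```

{"name": "drive_tool", "arguments": {"increments": [[[2,0,-6],[0,0,0],0],[[0,0,-4.5],[0,0,0],0],[[0,0,0],[0,0,0],0],[[0,0,0],[0,0,0],0]]}}

```text
clock: 11.75
eef_pos: [0.5416, 0.2239, 0.0188]
tool_rot: [-0.041, 0.999, 0.0, 0.001]
ft_force: [0.3, 0.2, -0.2]
grip_width: 0.0001
grasp_force: 0.0
```

{"name": "drive_tool", "arguments": {"increments": [[[0,-4,0],[0,0,0],0],[[0,-4,0],[0,0,0],0],[[0,-4,0],[0,0,0],0],[[0,0,0],[0,0,0],0]]}}

```text
clock: 12.08
eef_pos: [0.541, 0.2106, 0.018]
tool_rot: [-0.04, 0.999, -0.0, 0.0]
ft_force: [0.2, -0.4, -0.1]
grip_width: -0.0003
grasp_force: 0.0
```

{"name": "drive_tool", "arguments": {"increments": [[[0,-2,0],[0,0,0],0],[[0,-2,0],[0,0,0],0],[[0,0,0],[0,0,0],0]]}}

```text
clock: 12.33
eef_pos: [0.5411, 0.2076, 0.018]
tool_rot: [-0.041, 0.999, 0.0, 0.0]
ft_force: [-0.9, 0.9, 0.7]
grip_width: -0.0001
grasp_force: 0.0
```

{"name": "drive_tool", "arguments": {"increments": [[[0,-2,0],[0,0,0],0],[[0,0,0],[0,0,0],0]]}}

```text
clock: 12.5
eef_pos: [0.5412, 0.2055, 0.018]
tool_rot: [-0.041, 0.999, -0.0, 0.0]
ft_force: [0.8, 0.1, 1.4]
grip_width: -0.0002
grasp_force: 0.3
```

{"name": "drive_tool", "arguments": {"increments": [[[0,-2,0],[0,0,0],0],[[0,0,0],[0,0,0],0]]}}

```text
clock: 12.67
eef_pos: [0.5413, 0.2041, 0.0182]
tool_rot: [-0.041, 0.999, 0.001, 0.0]
ft_force: [0.7, 2.1, 2.5]
grip_width: 0.0001
grasp_force: 1.3
```

{"name": "drive_tool", "arguments": {"increments": [[[0,6,0],[0,0,0],0],[[6,6,4],[0,0,0],0],[[6,0,7],[0,0,0],0],[[5,0,0],[0,0,0],0],[[0,-5,0],[0,0,0],0],[[0,-5,0],[0,0,0],0],[[0,0,0],[0,0,0],0]]}}

```text
clock: 13.25
eef_pos: [0.5574, 0.204, 0.0283]
tool_rot: [-0.04, 0.999, -0.001, -0.001]
ft_force: [0.2, 0.2, -0.9]
grip_width: 0.0
grasp_force: 0.0
```

{"name": "drive_tool", "arguments": {"increments": [[[0,-3,0],[0,0,0],0],[[0,0,0],[0,0,0],0]]}}

```text
clock: 13.42
eef_pos: [0.5575, 0.2017, 0.0285]
tool_rot: [-0.04, 0.999, -0.0, -0.001]
ft_force: [0.5, -0.2, -0.4]
grip_width: -0.0001
grasp_force: 0.0
```

{"name": "drive_tool", "arguments": {"increments": [[[0,-3,0],[0,0,0],0],[[0,0,0],[0,0,0],0]]}}

```text
clock: 13.58
eef_pos: [0.5578, 0.1991, 0.0288]
tool_rot: [-0.041, 0.999, -0.0, -0.0]
ft_force: [-0.4, -0.2, 0.2]
grip_width: 0.0
grasp_force: 0.0
```

{"name": "drive_tool", "arguments": {"increments": [[[0,-3,0],[0,0,0],0],[[0,0,0],[0,0,0],0]]}}

```text
clock: 13.75
eef_pos: [0.5579, 0.1966, 0.0288]
tool_rot: [-0.041, 0.999, 0.0, -0.0]
ft_force: [0.8, -0.0, 0.1]
grip_width: 0.0002
grasp_force: 0.2
```

{"name": "drive_tool", "arguments": {"increments": [[[0,-2,0],[0,0,0],0],[[0,0,0],[0,0,0],0]]}}

```text
clock: 13.92
eef_pos: [0.558, 0.1948, 0.0288]
tool_rot: [-0.041, 0.999, 0.0, 0.0]
ft_force: [0.3, 0.8, -1.3]
grip_width: -0.0004
grasp_force: 0.5
```

{"name": "drive_tool", "arguments": {"increments": [[[0,-2,0],[0,0,0],0],[[0,0,0],[0,0,0],0]]}}

```text
clock: 14.08
eef_pos: [0.558, 0.1927, 0.0288]
tool_rot: [-0.041, 0.999, 0.0, 0.0]
ft_force: [-0.3, 1.7, -1.1]
grip_width: -0.0003
grasp_force: 0.7
```

{"name": "drive_tool", "arguments": {"increments": [[[0,-2,0],[0,0,0],0],[[0,0,0],[0,0,0],0]]}}

```text
clock: 14.25
eef_pos: [0.558, 0.1906, 0.0288]
tool_rot: [-0.041, 0.999, 0.0, 0.0]
ft_force: [-0.3, 1.4, -1.4]
grip_width: -0.0
grasp_force: 0.8
```

{"name": "drive_tool", "arguments": {"increments": [[[0,-2,0],[0,0,0],0],[[0,0,0],[0,0,0],0]]}}

```text
clock: 14.42
eef_pos: [0.558, 0.1884, 0.0288]
tool_rot: [-0.041, 0.999, -0.0, -0.0]
ft_force: [0.7, 0.5, -1.7]
grip_width: -0.0003
grasp_force: 0.8
```

{"name": "drive_tool", "arguments": {"increments": [[[0,-2,0],[0,0,0],0],[[0,0,0],[0,0,0],0]]}}

```text
clock: 14.58
eef_pos: [0.558, 0.1863, 0.0288]
tool_rot: [-0.041, 0.999, -0.0, -0.0]
ft_force: [-0.0, 1.8, -0.5]
grip_width: -0.0003
grasp_force: 0.7
```

{"name": "drive_tool", "arguments": {"increments": [[[0,-2,0],[0,0,0],0],[[0,0,0],[0,0,0],0]]}}

```text
clock: 14.75
eef_pos: [0.558, 0.1843, 0.0288]
tool_rot: [-0.041, 0.999, -0.0, -0.0]
ft_force: [-0.2, 1.3, -0.7]
grip_width: 0.0002
grasp_force: 0.7
```

Run:
```python
from h import *
w=camera("wrist");save(w,"g2.png",cv2.resize(w["image"][110:370,160:420],(780,600)[:2] if 0 else (600,600),interpolation=2))
```

```text
(no output)
```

View pics/g2.png

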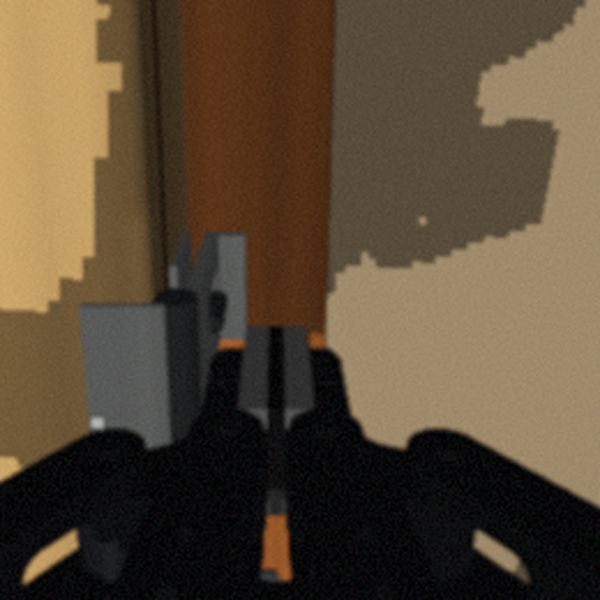

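Run:
```python
from h import *
w=camera("wrist");k=600/260
im=w["image"]
P=lambda x,y,z:atz(w,160+x/k,110+y/k,z)
n=np.array([-.085,.996,0])
for nm,x,y,z in(("board edge top",333,150,.015),("board edge top",329,280,.015),("box foot",184,100,.015),("box foot",190,225,.015),("lip out",247,237,.02),("lip in",208,237,.02)): print(nm,P(x,y,z).round(4),(P(x,y,z)@n).round(4))
```

```text
board edge top [0.5109 0.1939 0.015 ] 0.1497
board edge top [0.5423 0.1963 0.015 ] 0.1495
box foot [0.5025 0.1599 0.015 ] 0.1165
box foot [0.5312 0.1625 0.015 ] 0.1167
lip out [0.5315 0.1761 0.02  ] 0.1302
lip in [0.5322 0.1673 0.02  ] 0.1214
```

{"name": "drive_tool", "arguments": {"increments": [[[0,-6,0],[0,0,0],0],[[0,0,0],[0,0,0],0],[[0,12,0],[0,0,0],0],[[0,10,10],[0,0,0],0],[[0,0,38],[0,0,0],0.3],[[0,0,40],[0,0,0],0.5],[[-20,-20,20],[0,0,0],1],[[-20,-20,10],[0,0,0],1]]}}

```text
clock: 15.52
eef_pos: [0.5208, 0.1623, 0.151]
tool_rot: [-0.042, 0.999, 0.001, 0.004]
ft_force: [0.3, -0.6, 0.3]
grip_width: 0.0481
grasp_force: 0.0
```

{"name": "drive_tool", "arguments": {"increments": [[[-10,-20,0],[0,0,0],1],[[0,0,0],[0,0,0],1],[[0,0,0],[0,0,0],1]]}}

```text
clock: 15.77
eef_pos: [0.5078, 0.1404, 0.1475]
tool_rot: [-0.04, 0.999, 0.0, 0.0]
ft_force: [0.5, 0.2, -0.2]
grip_width: 0.083
grasp_force: 0.0
```

```bash
cat >> h.py <<'E'
def fitcase(p,s0,v=None):
    v=np.ones((420,560)) if v is None else v
    c=proj(p,[[s0[0],s0[1],.03]])[0]
    for r in silhouettes("case",p):
        l,t,R,B=r["bbox"]
        if l<c[0]<R and t<c[1]<B:
            f=fit([(p,r["region"]*v,v)],CASE,s0);return f.x.round(4),round(f.fun,3)
E
python3 - <<'E'
from h import *
w=camera("wrist");b=camera("side");o=get_obs();print(o["eef_pos"],o["tool_rot"],o["grip_width"])
s=[.547,.122,.085];v=np.ones((420,560));v[300:]=0
print("wrist",fitcase(w,s,v));print("side",fitcase(b,s))
h=[r["bbox"] for r in silhouettes("hasp",w)];print(h)
save(w,"g3.png")
E
```

```text
[0.50846141 0.1412517  0.14684607] [-4.09330149e-02  9.99161842e-01  8.65812581e-05  3.08593665e-04] 0.08554015370045544
wrist (array([0.5468, 0.1249, 0.0702]), np.float64(0.015))
side (array([0.5482, 0.1297, 0.0825]), np.float64(0.042))
[[298.6, 225.6, 307.8, 275.9]]
```

Run:
```python
from h import *
w=camera("wrist")
im=cv2.cvtColor(w["image"],cv2.COLOR_RGB2LAB)[...,1:].astype(int); row=w["image"]
for s in([.5468,.1252,.075],[.547,.127,.08]):
    print("board front edge",proj(w,place(np.array([[0,.065,.015]]),s)).round(1).tolist(),[proj(w,place(np.array([[0,.035+.044*np.sin(n)+.0095*np.cos(n),.062-.044*np.cos(n)]]),s)).round(1).tolist() for n in(0,.1,.2)])
for y in range(232,264,6): print(y,' '.join('%d,%d,%d'%tuple(row[y,x]) for x in range(290,336,2)))
```

```text
board front edge [[325.5, 237.5]] [[[304.8, 238.5]], [[309.3, 238.6]], [[313.7, 238.9]]]
board front edge [[327.3, 237.5]] [[[306.6, 238.6]], [[311.1, 238.7]], [[315.6, 239.0]]]
232 164,132,84 148,118,71 85,61,42 47,39,30 44,45,45 65,62,64 131,132,127 160,157,154 135,93,68 124,72,24 121,67,31 121,68,35 121,68,29 122,68,30 125,70,32 120,68,30 115,67,28 105,69,41 121,100,74 128,111,81 128,110,84 129,114,91 129,112,87
238 161,128,78 146,114,73 82,61,45 47,43,38 37,40,40 63,64,59 157,159,157 156,150,144 126,81,50 125,73,28 115,65,25 119,70,34 122,68,34 126,71,34 122,68,28 120,69,27 112,63,28 119,84,59 131,112,93 131,116,86 134,113,88 129,112,86 126,108,81
244 116,112,101 103,105,100 92,95,93 75,77,77 27,32,35 24,26,28 114,114,112 157,145,137 132,81,45 125,73,35 121,73,36 119,63,30 124,71,36 131,76,35 124,71,34 113,61,25 114,66,31 113,88,63 134,115,90 134,114,88 130,112,88 131,112,85 132,113,88
250 165,170,164 165,167,164 159,158,157 115,117,115 46,49,49 41,43,45 105,109,107 151,140,130 129,75,38 123,69,35 118,64,24 116,65,30 125,70,30 124,74,33 120,69,29 118,66,35 106,66,28 114,91,65 132,112,88 130,112,88 129,110,84 131,114,87 130,111,87
256 160,163,162 163,165,162 152,154,154 111,113,112 47,50,54 48,44,48 99,58,31 129,75,34 130,76,38 125,72,34 125,70,37 119,70,31 123,70,31 127,74,30 122,72,32 118,66,34 118,70,37 128,108,82 132,112,90 130,115,89 129,112,85 124,106,80 128,111,85
262 161,164,162 158,158,154 149,153,151 91,93,91 44,44,46 51,46,42 104,60,31 126,73,29 127,73,35 122,72,30 121,69,30 122,65,32 127,70,32 127,72,36 123,71,34 114,67,31 118,79,46 128,106,80 125,109,85 128,112,83 134,114,89 129,107,83 128,111,85
```

{"name": "drive_tool", "arguments": {"increments": [[[-3,-18.5,0],[0,0,0],1],[[0,0,-25],[0,0,0],1],[[0,0,-25],[0,0,0],1],[[0,0,-25],[0,0,0],1],[[0,0,0],[0,0,0],1]]}}

```text
clock: 16.48
eef_pos: [0.5012, 0.1215, 0.0669]
tool_rot: [-0.041, 0.999, -0.001, -0.005]
ft_force: [-0.5, -1.0, -1.0]
grip_width: 0.0853
grasp_force: 0.0
```

{"name": "drive_tool", "arguments": {"increments": [[[2,0.5,-22],[0,0,0],1],[[1,0,-22],[0,0,0],1],[[0,0,0],[0,0,0],1],[[0,0,0],[0,0,0],1]]}}

```text
clock: 16.82
eef_pos: [0.5074, 0.1228, 0.0277]
tool_rot: [-0.041, 0.999, -0.0, -0.001]
ft_force: [-0.0, -0.3, 0.5]
grip_width: 0.085
grasp_force: 0.0
```

{"name": "drive_tool", "arguments": {"increments": [[[0,0,0],[0,0,0],0],[[0,0,0],[0,0,0],0],[[0,0,0],[0,0,0],0],[[0,0,0],[0,0,0],0],[[0,0,0],[0,0,0],0]]}}

```text
clock: 17.23
eef_pos: [0.5096, 0.1229, 0.03]
tool_rot: [-0.041, 0.999, 0.0, 0.002]
ft_force: [-0.3, -1.2, 6.2]
grip_width: 0.0631
grasp_force: 69.1
```

{"name": "drive_tool", "arguments": {"increments": [[[2,-15,0.5],[0,0,-2],0],[[3,-20,0],[0,0,-2.5],0],[[3,-20,0],[0,0,-2.5],0],[[3,-20,0],[0,0,-2.5],0],[[3,-20,0],[0,0,-2.5],0],[[3,-20,0],[0,0,-2.4],0],[[3,-20,0],[0,0,0],0],[[3,-20,0],[0,0,0],0]]}}

```text
clock: 17.9
eef_pos: [0.5323, -0.032, 0.0301]
tool_rot: [0.084, 0.996, 0.001, 0.002]
ft_force: [0.7, 4.1, 4.0]
grip_width: 0.0633
grasp_force: 68.9
```

{"name": "drive_tool", "arguments": {"increments": [[[2,-15,0],[0,0,0],0],[[2,-10,0],[0,0,0],0],[[0,0,0],[0,0,0],0],[[0,0,0],[0,0,0],0]]}}

```text
clock: 18.23
eef_pos: [0.5367, -0.059, 0.03]
tool_rot: [0.086, 0.996, -0.001, 0.002]
ft_force: [0.6, -4.5, 5.5]
grip_width: 0.0628
grasp_force: 69.2
```

Run:
```python
from h import *
w=camera("wrist");b=camera("side");o=get_obs();print(o["eef_pos"],o["tool_rot"],o["grip_width"],o["ft_force"],o["ft_torque"])
x,y=o["tool_rot"][:2];a=np.arctan2(2*x*y,2*x*x-1)-np.pi;a=(a+np.pi)%(2*np.pi)-np.pi;print("tool yaw",a)
t=np.array(o["eef_pos"][:2]);c=t+.0375*np.array([np.cos(a),np.sin(a)])
f=np.array([.5472,-.1625]);e=np.array([np.cos(.17),-np.sin(.17)]);n=np.array([-e[1],e[0]])
print("centre",c,"fence frame",(c-f)@e,(c-f)@n)
for nm,p in(("side",b),):
    q=fitcase(p,[*c,a]);print(nm,q)
    if q: d=q[0][:2]-f;print((d@e).round(4),(d@n).round(4))
print([(r["conf"],r["bbox"]) for r in silhouettes("stop",w)+silhouettes("fence",w)])
save(w,"g4.png")
```

```text
[ 0.53669404 -0.05864446  0.03001946] [ 8.56208981e-02  9.96325137e-01 -9.52084892e-04  2.09211297e-03] 0.06320850986664721 [ 0.28436992 -3.71092536  4.19550084] [-0.4284262  -0.03318134 -0.1704951 ]
tool yaw -0.17145126924871912
centre [ 0.57364422 -0.06504243] fence frame 0.00957491738560484 0.10052659432604646
side (array([ 0.5738, -0.062 , -0.1921]), np.float64(0.178))
0.0092 0.1036
[(0.57, [0.6, 0.0, 147.4, 420.0])]
```

{"name": "drive_tool", "arguments": {"increments": [[[-2,-12,0],[0,0,0],0],[[-2,-12,0],[0,0,0],0],[[-1,-5,0],[0,0,0],0],[[0,0,0],[0,0,0],0],[[0,0,0],[0,0,0],0]]}}

```text
clock: 18.9
eef_pos: [0.5315, -0.0869, 0.03]
tool_rot: [0.085, 0.996, -0.001, 0.002]
ft_force: [-1.0, -3.1, 6.7]
grip_width: 0.0629
grasp_force: 69.0
```

{"name": "drive_tool", "arguments": {"increments": [[[-0.3,-2,0],[0,0,0],0],[[-0.3,-2,0],[0,0,0],0],[[0,0,0],[0,0,0],0]]}}

```text
clock: 19.15
eef_pos: [0.5311, -0.0894, 0.03]
tool_rot: [0.084, 0.996, 0.001, 0.002]
ft_force: [0.8, 3.5, 6.2]
grip_width: 0.0633
grasp_force: 69.0
```

{"name": "drive_tool", "arguments": {"increments": [[[-0.2,-1,0],[0,0,0],0],[[-0.2,-1,0],[0,0,0],0],[[0,0,0],[0,0,0],0]]}}

```text
clock: 19.4
eef_pos: [0.5308, -0.0911, 0.03]
tool_rot: [0.084, 0.996, 0.001, 0.002]
ft_force: [0.8, 4.2, 6.7]
grip_width: 0.0631
grasp_force: 69.0
```

{"name": "drive_tool", "arguments": {"increments": [[[8,-1.4,0],[0,0,0],0],[[8,-1.4,0],[0,0,0],0],[[0,0,0],[0,0,0],0],[[0,0,0],[0,0,0],0]]}}

```text
clock: 19.73
eef_pos: [0.5465, -0.0949, 0.03]
tool_rot: [0.084, 0.996, -0.0, 0.002]
ft_force: [0.0, 0.4, 6.5]
grip_width: 0.0633
grasp_force: 69.2
```

{"name": "drive_tool", "arguments": {"increments": [[[2,-0.3,0],[0,0,0],0],[[0,0,0],[0,0,0],0]]}}

```text
clock: 19.9
eef_pos: [0.5467, -0.095, 0.03]
tool_rot: [0.084, 0.996, -0.0, 0.0]
ft_force: [-4.7, 1.1, 10.1]
grip_width: 0.0628
grasp_force: 69.4
```

{"name": "drive_tool", "arguments": {"increments": [[[2,-0.3,0],[0,0,0],0],[[0,0,0],[0,0,0],0]]}}

```text
clock: 20.07
eef_pos: [0.5484, -0.0953, 0.03]
tool_rot: [0.085, 0.996, -0.0, -0.0]
ft_force: [-5.6, 1.7, 10.2]
grip_width: 0.0631
grasp_force: 69.5
```

{"name": "drive_tool", "arguments": {"increments": [[[2,-0.3,0],[0,0,0],0],[[0,0,0],[0,0,0],0]]}}

```text
clock: 20.23
eef_pos: [0.5503, -0.0956, 0.03]
tool_rot: [0.085, 0.996, -0.0, -0.0]
ft_force: [-5.0, 1.6, 10.8]
grip_width: 0.0634
grasp_force: 69.5
```

{"name": "drive_tool", "arguments": {"increments": [[[2,-0.3,0],[0,0,0],0],[[0,0,0],[0,0,0],0]]}}

```text
clock: 20.4
eef_pos: [0.5523, -0.096, 0.03]
tool_rot: [0.085, 0.996, -0.0, -0.0]
ft_force: [-5.3, 0.6, 10.9]
grip_width: 0.0631
grasp_force: 69.5
```

{"name": "drive_tool", "arguments": {"increments": [[[-0.3,-1.5,0],[0,0,0],0],[[0,0,0],[0,0,0],0]]}}

```text
clock: 20.57
eef_pos: [0.5528, -0.0968, 0.03]
tool_rot: [0.084, 0.996, 0.0, 0.0]
ft_force: [-3.3, 4.2, 8.3]
grip_width: 0.0632
grasp_force: 69.5
```

{"name": "drive_tool", "arguments": {"increments": [[[-0.3,-1.5,0],[0,0,0],0],[[0,0,0],[0,0,0],0]]}}

```text
clock: 20.73
eef_pos: [0.553, -0.0979, 0.03]
tool_rot: [0.084, 0.996, 0.001, 0.001]
ft_force: [-2.7, 4.7, 8.9]
grip_width: 0.0631
grasp_force: 69.4
```

{"name": "drive_tool", "arguments": {"increments": [[[-0.3,-1.5,0],[0,0,0],0],[[0,0,0],[0,0,0],0]]}}

```text
clock: 20.9
eef_pos: [0.5529, -0.0983, 0.0302]
tool_rot: [0.083, 0.997, 0.002, 0.001]
ft_force: [-2.1, 7.4, 9.2]
grip_width: 0.0633
grasp_force: 69.2
```

{"name": "drive_tool", "arguments": {"increments": [[[-0.3,-1.5,0],[0,0,0],0],[[0,0,0],[0,0,0],0]]}}

```text
clock: 21.07
eef_pos: [0.5528, -0.0987, 0.0303]
tool_rot: [0.082, 0.997, 0.003, 0.001]
ft_force: [-1.4, 10.0, 9.0]
grip_width: 0.0629
grasp_force: 69.1
```

{"name": "drive_tool", "arguments": {"increments": [[[2,-0.3,0],[0,0,0],0],[[0,0,0],[0,0,0],0]]}}

```text
clock: 21.23
eef_pos: [0.5528, -0.0987, 0.0302]
tool_rot: [0.082, 0.997, 0.003, -0.001]
ft_force: [-7.2, 12.1, 14.6]
grip_width: 0.0631
grasp_force: 69.7
```

{"name": "drive_tool", "arguments": {"increments": [[[2,-0.3,0],[0,0,0],0],[[0,0,0],[0,0,0],0]]}}

```text
clock: 21.4
eef_pos: [0.5528, -0.0987, 0.0302]
tool_rot: [0.082, 0.997, 0.003, -0.003]
ft_force: [-11.1, 11.8, 18.3]
grip_width: 0.0632
grasp_force: 70.2
```

{"name": "drive_tool", "arguments": {"increments": [[[0.5,3,0.5],[0,0,0],0],[[0,0,0],[0,0,0],0]]}}

```text
clock: 21.57
eef_pos: [0.5529, -0.0982, 0.03]
tool_rot: [0.083, 0.997, 0.0, -0.003]
ft_force: [-11.8, 4.2, 13.7]
grip_width: 0.063
grasp_force: 69.7
```

{"name": "drive_tool", "arguments": {"increments": [[[2,-0.3,0],[0,0,0],0],[[0,0,0],[0,0,0],0]]}}

```text
clock: 21.73
eef_pos: [0.553, -0.0983, 0.03]
tool_rot: [0.084, 0.996, 0.001, -0.005]
ft_force: [-15.8, 5.8, 18.3]
grip_width: 0.0632
grasp_force: 69.8
```

{"name": "drive_tool", "arguments": {"increments": [[[2,-0.3,0],[0,0,0],0],[[0,0,0],[0,0,0],0]]}}

```text
clock: 21.9
eef_pos: [0.5529, -0.0983, 0.0299]
tool_rot: [0.084, 0.996, 0.001, -0.007]
ft_force: [-20.3, 6.6, 23.4]
grip_width: 0.0634
grasp_force: 70.4
```

{"name": "drive_tool", "arguments": {"increments": [[[-4,0.5,0],[0,0,0],0],[[-2,-1,0],[0,0,0],0],[[0,0,0],[0,0,0],0]]}}

```text
clock: 22.15
eef_pos: [0.553, -0.0986, 0.03]
tool_rot: [0.083, 0.997, 0.002, -0.001]
ft_force: [-3.3, 6.5, 8.5]
grip_width: 0.0633
grasp_force: 68.8
```

{"name": "drive_tool", "arguments": {"increments": [[[0,0,0],[0,0,0],1],[[0,0,0],[0,0,0],1],[[0,0,0],[0,0,0],1],[[0,0,0],[0,0,0],1]]}}

```text
clock: 22.48
eef_pos: [0.5544, -0.1011, 0.0287]
tool_rot: [0.085, 0.996, -0.0, 0.0]
ft_force: [-0.1, -0.6, 0.4]
grip_width: 0.0853
grasp_force: 0.0
```

{"name": "drive_tool", "arguments": {"increments": [[[0,0,25],[0,0,0],1],[[0,0,35],[0,0,0],1],[[0,0,35],[0,0,0],1],[[0,0,25],[0,0,0],1],[[0,0,0],[0,0,0],1]]}}

```text
clock: 22.9
eef_pos: [0.5583, -0.102, 0.1552]
tool_rot: [0.085, 0.996, -0.001, 0.006]
ft_force: [0.6, 0.5, 0.1]
grip_width: 0.0858
grasp_force: 0.0
```

Run:
```python
from h import *
w=camera("wrist");b=camera("side");a=camera("scene");o=get_obs();print(o["eef_pos"],o["tool_rot"],o["joint_pos"],o["ft_force"])
f=np.array([.5472,-.1625]);e=np.array([np.cos(.17),-np.sin(.17)]);n=np.array([-e[1],e[0]])
v=np.ones((420,560));v[300:]=0
s=[.59,-.105,-.168]
for nm,p,vv in(("wrist",w,v),("side",b,None),("scene",a,None)):
    q=fitcase(p,s,vv)
    if q: d=q[0][:2]-f;print(nm,q,(d@e).round(4),(d@n).round(4))
save(w,"g5.png");save(a,"g5s.png");save(b,"g5d.png")
print("hasp",[r["bbox"] for r in silhouettes("hasp",w)], "board edge",proj(w,place(np.array([[0,.065,.015]]),s)).round(1).tolist(),[proj(w,place(np.array([[0,.035+.044*np.sin(k)+.0095*np.cos(k),.062-.044*np.cos(k)]]),s)).round(1).tolist() for k in(0,.1,.2)])
```

```text
[ 0.55414709 -0.10114626  0.14852398] [ 8.48289846e-02  9.96395524e-01 -4.52074244e-05 -3.60916932e-05] [-1.80486400e-01  4.11864809e-01  2.75624710e-02  1.18655722e+00
 -9.68893983e-05 -1.06242906e-02] [ 0.25662804 -0.89714213 -0.7366207 ]
wrist (array([ 0.5906, -0.1046, -0.1796]), np.float64(0.021)) 0.033 0.0644
side (array([ 0.5926, -0.0905, -0.1515]), np.float64(0.173)) 0.0326 0.0786
scene (array([ 0.5856, -0.1053, -0.1792]), np.float64(0.104)) 0.0282 0.0629
hasp [[321.4, 217.8, 327.9, 262.5]] board edge [[346.2, 227.0]] [[[326.1, 228.1]], [[330.5, 228.2]], [[334.9, 228.4]]]
```

{"name": "drive_tool", "arguments": {"increments": [[[4,6,0],[0,0,-7],1],[[4,6,0],[0,0,-7],1],[[4,6,0],[0,0,-7],1],[[4,6,0],[0,0,-7],1],[[4,6,0],[0,0,-7],1],[[4,6,0],[0,0,-7],1],[[4,6,0],[0,0,-7],0.8],[[4,6,0],[0,0,-7],0.8]]}}

```text
clock: 23.92
eef_pos: [0.5858, -0.0527, 0.1474]
tool_rot: [0.545, 0.838, -0.001, -0.001]
ft_force: [0.2, -0.8, -0.2]
grip_width: 0.0684
grasp_force: 0.0
```

{"name": "drive_tool", "arguments": {"increments": [[[4,2,0],[0,0,-7],0.8],[[4,0,0],[0,0,-7],0.8],[[2,0,0],[0,0,-7],0.8],[[0,0,0],[0,0,-7],0.8],[[0,0,0],[0,0,-6],0.8],[[0,0,0],[0,0,0],0.8],[[0,0,0],[0,0,0],0.8]]}}

```text
clock: 24.5
eef_pos: [0.5958, -0.0509, 0.1477]
tool_rot: [0.764, 0.646, -0.001, -0.001]
ft_force: [-0.1, 0.4, -0.0]
grip_width: 0.0686
grasp_force: 0.0
```

```bash
cat > st.py <<'E'
from h import *
o=get_obs();q=o["tool_rot"]
from scipy.spatial.transform import Rotation as R
M=R.from_quat(q).as_matrix();print("pos",np.round(o["eef_pos"],4),"tool y dir deg",np.degrees(np.arctan2(M[1,1],M[0,1])).round(2),"z",M[:,2].round(3),"w",o["grip_width"])
s=np.array([.5900,-.1045]);e=np.array([np.cos(.17),-np.sin(.17)]);n=np.array([-e[1],e[0]]);d=np.array(o["eef_pos"][:2])-s
F=np.array(o["ft_force"]);print("case frame",(d@e).round(4),(d@n).round(4),"F e,n,z",(F[:2]@e).round(2),(F[:2]@n).round(2),F[2].round(2),"tq",np.round(o["ft_torque"],2))
E
python3 st.py
```

```text
pos [ 0.5958 -0.0509  0.1477] tool y dir deg -9.56 z [-0.002  0.    -1.   ] w 0.0685504622827879
case frame -0.0034 0.0538 F e,n,z -0.16 0.35 -0.04 tq [ 0.   -0.01  0.01]
```

{"name": "drive_tool", "arguments": {"increments": [[[3,-0.5,-25],[0,0,0],0.8],[[0,0,-30],[0,0,0],0.8],[[0,0,-30],[0,0,0],0.8],[[0,0,-25],[0,0,0],0.8],[[0,0,-12],[0,0,0],0.8],[[0,0,0],[0,0,0],0.8],[[0,0,0],[0,0,0],0.8]]}}

```text
clock: 25.08
eef_pos: [0.5984, -0.0514, 0.0258]
tool_rot: [0.764, 0.645, -0.001, -0.001]
ft_force: [0.8, -0.0, -0.0]
grip_width: 0.0686
grasp_force: 0.0
```

```bash
python3 st.py
```

```text
pos [ 0.5984 -0.0514  0.0258] tool y dir deg -9.63 z [-0.002  0.    -1.   ] w 0.06858432264101469
case frame -0.0007 0.0537 F e,n,z 0.84 0.1 -0.02 tq [-0.01  0.01 -0.02]
```

Now I'll lower onto the ledge.

{"name": "drive_tool", "arguments": {"increments": [[[0,0,-8],[0,0,0],0.8],[[0,0,-5],[0,0,0],0.8],[[0,0,0],[0,0,0],0.8]]}}

```text
clock: 25.33
eef_pos: [0.5992, -0.0515, 0.0136]
tool_rot: [0.764, 0.645, -0.0, -0.0]
ft_force: [-0.6, 0.4, -0.5]
grip_width: 0.0688
grasp_force: 0.0
```

{"name": "drive_tool", "arguments": {"increments": [[[0,0,-3],[0,0,0],0.8],[[0,0,0],[0,0,0],0.8]]}}

```text
clock: 25.5
eef_pos: [0.5993, -0.0515, 0.0109]
tool_rot: [0.764, 0.645, 0.0, 0.0]
ft_force: [-0.3, -0.3, -1.2]
grip_width: 0.0685
grasp_force: 0.0
```

{"name": "drive_tool", "arguments": {"increments": [[[0,0,-2],[0,0,0],0.8],[[0,0,0],[0,0,0],0.8]]}}

```text
clock: 25.67
eef_pos: [0.5993, -0.0515, 0.0088]
tool_rot: [0.764, 0.645, 0.0, 0.0]
ft_force: [-0.5, -1.2, -0.3]
grip_width: 0.0683
grasp_force: 0.0
```

{"name": "drive_tool", "arguments": {"increments": [[[0,0,-2],[0,0,0],0.8],[[0,0,0],[0,0,0],0.8]]}}

```text
clock: 25.83
eef_pos: [0.5997, -0.0515, 0.0079]
tool_rot: [0.764, 0.645, 0.0, 0.0]
ft_force: [-1.1, -0.5, 4.9]
grip_width: 0.0679
grasp_force: 2.7
```

{"name": "drive_tool", "arguments": {"increments": [[[0,0,1.5],[0,0,0],0.8],[[-0.7,-4,0],[0,0,0],0.8],[[-0.5,-3,0],[0,0,0],0.8],[[0,0,0],[0,0,0],0.8]]}}

```text
clock: 26.17
eef_pos: [0.5979, -0.0593, 0.0081]
tool_rot: [0.765, 0.644, -0.0, 0.0]
ft_force: [0.3, 0.3, -0.1]
grip_width: 0.0687
grasp_force: 0.0
```

{"name": "drive_tool", "arguments": {"increments": [[[-0.4,-2,0],[0,0,0],0.8],[[0,0,0],[0,0,0],0.8]]}}

```text
clock: 26.33
eef_pos: [0.5974, -0.0607, 0.0081]
tool_rot: [0.765, 0.645, -0.0, -0.0]
ft_force: [-0.9, -0.2, 0.5]
grip_width: 0.0682
grasp_force: 0.0
```

{"name": "drive_tool", "arguments": {"increments": [[[-0.4,-2,0],[0,0,0],0.8],[[0,0,0],[0,0,0],0.8]]}}

```text
clock: 26.5
eef_pos: [0.5973, -0.0611, 0.0081]
tool_rot: [0.764, 0.645, 0.001, -0.001]
ft_force: [-0.2, 4.8, 0.1]
grip_width: 0.0683
grasp_force: 0.0
```

{"name": "drive_tool", "arguments": {"increments": [[[-0.4,-2,0],[0,0,0],0.8],[[0,0,0],[0,0,0],0.8]]}}

```text
clock: 26.67
eef_pos: [0.5973, -0.0611, 0.0083]
tool_rot: [0.764, 0.645, 0.003, -0.002]
ft_force: [1.3, 9.3, -0.1]
grip_width: 0.0685
grasp_force: 0.0
```

{"name": "drive_tool", "arguments": {"increments": [[[0,0,-2],[0,0,0],0.8],[[-0.2,-1.5,0],[0,0,0],0.8],[[0,0,0],[0,0,0],0.8]]}}

```text
clock: 26.92
eef_pos: [0.5975, -0.0609, 0.0079]
tool_rot: [0.764, 0.645, 0.004, -0.003]
ft_force: [-1.4, 15.5, 8.8]
grip_width: 0.0683
grasp_force: 2.4
```

{"name": "drive_tool", "arguments": {"increments": [[[0,-0.8,-1],[0,0,0],0.8],[[0,0,0],[0,0,0],0.8],[[0,0,0],[0,0,0],0.8]]}}

```text
clock: 27.17
eef_pos: [0.5977, -0.0609, 0.0078]
tool_rot: [0.764, 0.646, 0.004, -0.003]
ft_force: [-2.6, 16.9, 14.6]
grip_width: 0.0683
grasp_force: 5.3
```

```bash
python3 st.py
python3 - <<'E'
from h import *
w=camera("wrist");b=camera("side");a=camera("scene")
f=np.array([.5472,-.1625]);e=np.array([np.cos(.17),-np.sin(.17)]);n=np.array([-e[1],e[0]])
c=lambda p,x0,y0,x1,y1,s:cv2.resize(p["image"][y0:y1,x0:x1],s,interpolation=2)
save(a,"f1.png",np.hstack([np.vstack([c(a,160,150,300,255,(400,300)),c(b,260,190,400,295,(400,300))]),c(w,120,60,400,480,(400,600))]))
E
```

```text
pos [ 0.5977 -0.0609  0.0078] tool y dir deg -9.57 z [ 0.003  0.01  -1.   ] w 0.06830243601595255
case frame 0.0002 0.0443 F e,n,z -5.44 16.23 14.56 tq [ 2.86  0.92 -0.9 ]
```

View pics/f1.png

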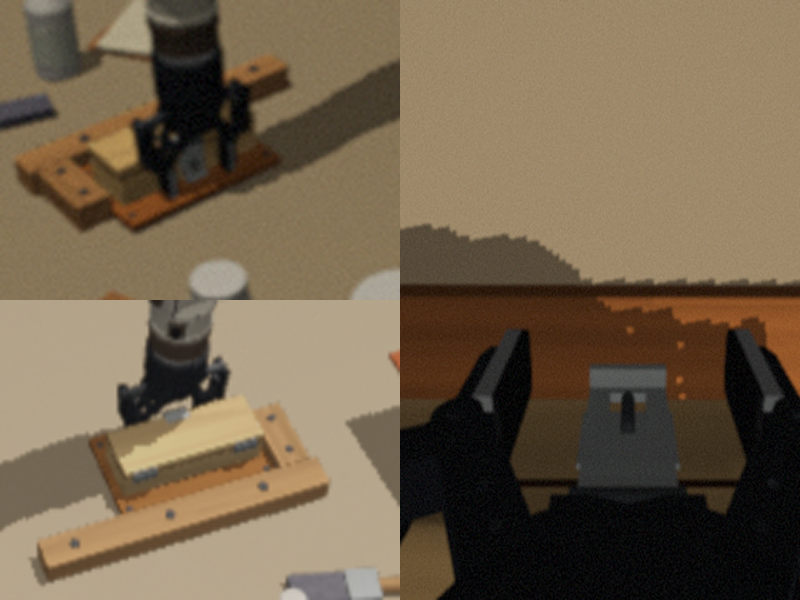

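The last picture shows the hasp flat with the staple through its slot, the board along the fence and its end at the stop. A finger sits on either side of the hasp. I'll trim the push to 15/10 N.

{"name": "drive_tool", "arguments": {"increments": [[[-0.8,0.4,0.8],[0,0,0],0.8],[[0,0,0],[0,0,0],0.8],[[0,0,0],[0,0,0],0.8]]}}

```text
clock: 27.57
eef_pos: [0.5977, -0.0609, 0.0079]
tool_rot: [0.764, 0.646, 0.005, -0.002]
ft_force: [1.2, 15.4, 6.7]
grip_width: 0.0683
grasp_force: 6.5
```

```bash
python3 st.py
```

```text
pos [ 0.5977 -0.0609  0.0079] tool y dir deg -9.56 z [ 0.004  0.01  -1.   ] w 0.0683489502929235
case frame 0.0003 0.0443 F e,n,z -1.47 15.38 6.74 tq [ 2.65  0.05 -0.71]
```

{"name": "drive_tool", "arguments": {"increments": [[[0,0,0],[0,0,0],0.8],[[0,0,0],[0,0,0],0.8],[[0,0,0],[0,0,0],0.8]]}}

```text
clock: 27.82
eef_pos: [0.5977, -0.0609, 0.0078]
tool_rot: [0.764, 0.646, 0.005, -0.002]
ft_force: [1.6, 15.0, 6.8]
grip_width: 0.0685
grasp_force: 6.5
```

```bash
python3 st.py
```

```text
pos [ 0.5977 -0.0609  0.0078] tool y dir deg -9.56 z [ 0.004  0.01  -1.   ] w 0.06846782305992569
case frame 0.0002 0.0443 F e,n,z -1.01 15.08 6.81 tq [ 2.64  0.16 -0.69]
```

{"name": "drive_tool", "arguments": {"increments": [[[0,0,-0.4],[0,0,0],0.8],[[0,0,0],[0,0,0],0.8],[[0,0,0],[0,0,0],0.8],[[0,0,0],[0,0,0],0.8]]}}

```text
clock: 28.15
eef_pos: [0.5977, -0.0609, 0.0078]
tool_rot: [0.764, 0.646, 0.005, -0.002]
ft_force: [-0.2, 16.3, 9.0]
grip_width: 0.068
grasp_force: 7.1
```

```bash
python3 st.py
```

```text
pos [ 0.5977 -0.0609  0.0078] tool y dir deg -9.56 z [ 0.004  0.01  -1.   ] w 0.06798283540702588
case frame 0.0003 0.0443 F e,n,z -2.9 16.02 8.99 tq [ 2.59  0.39 -0.7 ]
```

{"name": "drive_tool", "arguments": {"increments": [[[0,0.2,-0.2],[0,0,0],0.8],[[0,0,0],[0,0,0],0.8],[[0,0,0],[0,0,0],0.8]]}}

```text
clock: 28.4
eef_pos: [0.5977, -0.0609, 0.0078]
tool_rot: [0.764, 0.646, 0.005, -0.002]
ft_force: [-0.8, 15.1, 10.4]
grip_width: 0.0683
grasp_force: 7.5
```

```bash
python3 st.py; python3 -c "
from workcell import *
print(job_done())"
```

```text
pos [ 0.5977 -0.0609  0.0078] tool y dir deg -9.56 z [ 0.004  0.009 -1.   ] w 0.0683268867094356
case frame 0.0002 0.0443 F e,n,z -3.3 14.74 10.35 tq [ 2.56  0.49 -0.63]
the job is handed in; nothing more can be done
None
```

The job is handed in at 28.4 s: the hasp is closed over the staple, the case sits square along the fence with its end against the stop, and the arm is still pushing about 15 N into the fence and 10 N down; I touched nothing else on the bench.

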